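# Fit the idler and hold the belt tensioner off its pawl

### The arm

A 7-joint arm with a two-finger parallel gripper is mounted at the origin on the work surface. World frame = base frame: x ahead of the robot, y to its left, z up, the work surface at z = 0. Lengths are in mm, angles in rad, forces in N, time in s.
With the tool pointing down it reaches from about 425 to 875 mm from the base axis. Payload 9.9 kg.
Tool frame: the origin (TCP) lies at the very end of the fingers, on their centre line; the grasp point (between the pads) lies 19 mm behind it; z points along the fingers, y is the line along which they close (so a half turn about z gives the same grasp; the last joint's range is limited). The gripper opens to 85 mm and grips with 20 to 120 N. Pads are 22 mm wide; open, the fingers measure 114 mm over their backs; the gripper's body (76 mm by 85 mm) begins 54 mm behind the grasp point. The pads swing forward as they close: fully open they stand 13 mm farther back than shut.
Start: joints at [1.165, 0.576, 0.025, 1.437, -0.015, 1.129, -0.057], TCP at [213.49, -640.352, 209.389] pointing down, gripper open.
Joint ranges: [-2.76, 2.76], [-0.34, 2.15], [-1.52, 1.57], [0.19, 2.46], [-1.09, 4.23], [0.17, 1.99], [-2.82, 2.82]. Speed limits (rad/s): [2.22, 2.22, 3.01, 3.01, 3.14, 3.14, 3.14].

### API

Orientations are given as a unit quaternion [x, y, z, w].
In Python, from workcell import r gives the robot as it stands.
- The arm moves only by the tool drive_tool, never from a script. Its argument "rows" is a list of rows, each a list of 7 numbers: the shift along the tool's x, y, z scaled (see below), then the turn, a rotation vector about the tool's x, y, z scaled (see below), then the finger opening in mm, from 0 to 85.4. In form: [[x, y, z, wx, wy, wz, jaw], ...]. A call has 1 to 20 rows; each row is the pose to reach, as a shift and turn from the pose commanded when the call began, along the tool's axes at that moment, turning the shorter way round; what a row does not reach only later rows make up. The controller multiplies each number of a shift by 100 mm and each number of a turn by 180 degrees. A row lasts 1/8 s, in which the tool goes at most 62.5 mm and 10.7 degrees, less where a joint would pass 70% of its speed; a pose out of reach is approached as far as the arm can. A call with a number of a shift or a turn outside -1 to 1 is refused whole. A call with a gripper value outside its range is refused whole. The fingers move at their own pace and stop on an object; "squeeze" is the grip in N (left out, the last holds). Time passes only in rows, so rows that repeat a pose let the fingers close. It gives the time, the measured TCP pose, the force, the opening and the grip force at its end, in the units of the state.
- r.state(): the state, without advancing time (a new reading comes with each control period).
- r.grab_frame(name): name is "side" or "top"; returns a dict with "pixels" (420x560x3 uint8, red, green, blue), "fx", "fy", "cx", "cy" (pixels), "rvec" (rotation vector, rad) and "tvec" (3), from world to camera coordinates, as OpenCV has them. Camera axes: x right, y down, z forward; pixel columns grow to the right and rows downward; lengths in mm; the calibration is good to about 2 mm. A picture is of the moment at which its call begins. There is no depth.
- r.job_done(): hands the job in; it is judged then, once.
Trained networks look in a picture, given as the dict that the camera call returned (one of the last four; its "shot" number tells which), for a name from the list of things; names that differ only in an ending like _2 or _b are one class to them, and where a whole thing is asked for, a point or a joint stands for the part that bears it (a point fixed in the world has none). Each returns a list of dicts, best first, with "conf" (0 to 1); they miss things now and then, are a little off and sometimes report something else, mostly with a low value. They report only what shows in the picture. A call takes as long as a camera call. They do not tell look-alikes from the thing itself.
- r.boxes_of(picture, thing): "location" ([row, column] in pixels, amid what is visible of it).
The state is a dict: "clock": time; "qpos": joint angles; "dq": joint speeds; "joint_efforts": joint torques, N m; "position": TCP position; "eef_rot": TCP orientation; "force": force on the tool from outside, world axes, zero at the start; "wrist_torque": the same for the moment, N m; "grip_width": opening from 0.0 (shut) to 1.0 (fully open); "gripper_force": force on a finger pad.
Only numpy, scipy, OpenCV 4.12 (cv2) and the standard library are available. Lean on these libraries where they do the work, as an engineer would, in place of code of your own. Each camera call takes 0.05 s, during which the arm holds its last target. There are 200 camera calls.

### The job

On the belt-tensioner test fixture, set the loose idler roller (the short wide one with the bore) over the pin on the tensioner arm so that it sits fully down, and let go of it. Then push the arm back (its upright paddle is there for that) past the ratchet click and on by about a finger's width clear of the pawl, and finish while still holding it pressed back there, with the idler still on its pin and not touched. Leave the other things on the bench where they are.

Things in the scene. Friction and masses are not known exactly. Their poses are not given: they have to be found in the camera images.
- fixture: Test fixture fixed to the bench: aluminium base plate 200 (x) x 280 (y) x 14 mm thick. Origin at the centre of its underside; z up. Seen from the robot the arm's pivot is on the left, at x 0, y +100 mm, and the pawl on the right, at y -76 mm and beyond. It stands at varying places, with its yaw within 0.35 rad.
- tensioner (a joint): Angle of the arm about its upright pivot, rad. 0: sprung forward (fixture -x) on its front stop, as at the start; grows as it is pushed back, anticlockwise from above. The pawl clicks in behind the arm's tooth at about 0.52 and keeps a released arm there; back stop at 0.8. Force at the paddle: 5 N at 0, 8 N at 0.5, 10 N at 0.8, some 3 N more just before the click.
- pivot (a point): Point on the pivot axis of the steel tensioner arm, 14 mm above the bench. The arm is a level bar 22 mm wide, its top 40 mm above the bench. Its x axis runs along the bar to the tip (tooth at 180 mm), z up; +y is the way it is to be pushed. The pivot hub is 40 mm in diameter, its top 60 mm above the bench.
- pin_seat (a point): Foot of the upright idler pin on the arm, 72 mm from the pivot, on the 30 mm wide shoulder on which the idler sits, 44 mm above the bench. The pin is 12 mm in diameter and stands 24 mm above this point; its last 6 mm taper. Axes as those of the arm.
- paddle (a point): Centre of the upright steel paddle on the arm, 135 mm from the pivot, 57 mm above the bench: 30 mm along the arm (x), 12 mm thick (y), from 40 to 74 mm above the bench. Push its broad -y face towards +y, or pinch it across its thickness. Axes as those of the arm.
- pawl (a joint): Slide of the sprung steel pawl, m: 0 is fully out towards the pivot; the arm's tooth pushes it back by about 8 mm before it springs out again with a click. Never needs touching.
- pawl_nose (a point): Upper corner of the pawl's nose, on its flat rear face, which stops the arm's tooth from returning. The pawl's top is 34 mm above the bench, its guide's 42 mm.
- idler_mid (a point): Centre of the loose idler roller, half-way up: white plastic outside, steel inside, outer diameter 40 mm, 30 mm high, through bore 18 mm, 60 to 130 g, standing upright on the bench left of the fixture (its centre 15 mm up). z along its bore. Seated on the arm its centre is 15 mm above pin_seat. There is most room for fingers on the arm's two sides (+-y).
- sleeve_mid (a point): Bystander: centre of a slim upright steel sleeve, outer diameter 28 mm, 48 mm high; not the idler.
- weight: Bystander: solid steel knobbed weight, 38 mm in diameter, 56 mm high, upright; origin under its centre. The idler, the sleeve and the weight swap places.
- tape: Bystander: cardboard roll 90 mm in diameter, 20 mm high, flat on the bench; origin under its centre.
- pen: Bystander: black pen 135 mm long and 10 mm thick, lying on a note pad; origin under its middle.
Mind the look-alikes: they are no part of the job. What is shaped like the part that bears idler_mid but yellow is not meant.

How it is judged (in metres and radians):
On the way, in this order (a step that is already met when the one before it is completed fails the run):
1. the idler sits fully down over the arm's pin, let go, the arm still forward (horizontal distance between idler_mid and pin_seat below 0.006 m and z of idler_mid in the frame of pin_seat between 0.01 and 0.019 m and angle between the z axis of idler_mid and the z axis of pin_seat, either way round below 0.12 rad and contact force between the fingers and idler below 0.3 N and value of joint tensioner below 0.25 rad), for 0.2 s.
2. the arm is pushed back past the click, the pawl out again behind its tooth (value of joint tensioner above 0.57 rad and value of joint pawl below 0.003 m), for 0.2 s.
At the end, for the whole second after the job is handed in: At the end the fingers press on the arm (over 3 N), which stays above 0.57 rad with the pawl out behind it (within 3 mm); the idler, untouched, is on its pin within 6 mm of the axis, within 5 mm of fully down and upright on it within 0.12 rad (all of step 2 and contact force between the fingers and tensioner above 3 N and velocity of joint tensioner between -0.1 and 0.1 rad/s and horizontal distance between idler_mid and pin_seat below 0.006 m and z of idler_mid in the frame of pin_seat between 0.01 and 0.019 m and angle between the z axis of idler_mid and the z axis of pin_seat, either way round below 0.12 rad and contact force between the fingers and idler below 0.3 N); the arm keeps its last pose, push and grip.
It fails at once if a bystander (sleeve, weight, tape roll, pen) is moved by more than 30 mm (distance of any of sleeve_mid, weight, tape, pen from where it was at the start of the episode above 0.03 m).
It also fails if it takes over 48 s, if anything falls off the work surface, if the arm or the gripper's body presses on something with over 40 N, if the wrist force passes 120 N, or if a joint passes its speed limit or range.

## Working session

There is one attempt and no reset: what is moved stays moved. The work goes in short steps, Python scripts to look and compute and a tool call to move; the robot and the scene stay as the last step left them, time stands still between calls to the robot, and variables do not carry over. Pictures are saved under pics/ and viewed, at most 10 in all, crops included, and the job is handed in when it is done.

Besides the shell and the picture viewer there is one more tool, called after ">>>" as a command line: name --pt "numbers of a row" for each row, then --argument value for the rest. drive_tool: Moves the arm, as the interface text tells. Its arguments: {"type":"object","properties":{"rows":{"type":"array","items":{"type":"array","items":{"type":"number"}}},"squeeze":{"type":"number"}},"required":["rows"]}

```bash
mkdir -p pics
cat > h.py <<'E'
import numpy as np,cv2
from scipy.spatial.transform import Rotation as R
from workcell import r
def P(f):
    K=np.array([[f["fx"],0,f["cx"]],[0,f["fy"],f["cy"]],[0,0,1.]])
    return K,R.from_rotvec(np.ravel(f["rvec"])).as_matrix(),np.ravel(f["tvec"]).astype(float)
def ray(f,rc):
    K,Rm,t=P(f); d=Rm.T@np.linalg.solve(K,[rc[1],rc[0],1.]); return -Rm.T@t,d/np.linalg.norm(d)
def atz(f,rc,z):
    o,d=ray(f,rc); return o+d*(z-o[2])/d[2]
def tri(a,ra,b,rb):
    o1,d1=ray(a,ra);o2,d2=ray(b,rb)
    s=np.linalg.lstsq(np.c_[d1,-d2],o2-o1,rcond=None)[0]
    p,q=o1+s[0]*d1,o2+s[1]*d2
    return (p+q)/2,np.linalg.norm(p-q)
def px(f,p):
    K,Rm,t=P(f); c=K@(Rm@np.asarray(p,float)+t); return c[1]/c[2],c[0]/c[2]
def save(f,n): cv2.imwrite("pics/"+n,f["pixels"][:,:,::-1])
E
python3 - <<'E'
from h import *
np.set_printoptions(precision=1,suppress=True)
s=r.state();print(s["clock"],s["position"],s["eef_rot"])
F={n:r.grab_frame(n) for n in("side","top")}
for n,f in F.items(): save(f,n+"0.png"); print(n,ray(f,(210,280)))
for th in["pivot","pin_seat","paddle","pawl_nose","idler_mid","sleeve_mid","weight","tape","pen","fixture"]:
    L={n:r.boxes_of(f,th)[:3] for n,f in F.items()}
    for n in L: print(th,n,[(np.round(d["location"],1),round(d["conf"],2)) for d in L[n]])
    if L["side"] and L["top"]:
        for a in L["side"]:
            for b in L["top"]:
                p,e=tri(F["side"],a["location"],F["top"],b["location"])
                if e<15: print("   ",p,round(e,1))
E
```

```text
0.0 [ 213.3 -639.9  208.5] [ 1.   0.2 -0.  -0. ]
side (array([ 401.8, 1054.4,  866.7]), array([ 0.1, -0.7, -0.7]))
top (array([ 449.5,  128.5, 1323.7]), array([ 0.1,  0. , -1. ]))
pivot side [(array([175.6, 317.6]), 0.61), (array([366.9, 331.2]), 0.54)]
pivot top [(array([220.3, 357.1]), 0.68), (array([259.7, 146.2]), 0.38)]
    [491.2 -65.4  29. ] 12.5
    [402.4 497.6  -4.5] 6.9
pin_seat side [(array([179.2, 312.8]), 0.7)]
pin_seat top [(array([223.1, 361.4]), 0.86)]
    [494.8 -79.7   4.6] 8.2
paddle side [(array([177.7, 317.9]), 0.92)]
paddle top [(array([225.6, 358.3]), 0.8)]
    [483.9 -69.3  19.1] 0.3
pawl_nose side [(array([251.9, 333.3]), 0.59), (array([147.9, 300.6]), 0.56)]
pawl_nose top [(array([193.8, 402.7]), 0.46)]
idler_mid side [(array([279.9, 373.6]), 0.9), (array([259.9, 295.3]), 0.76), (array([292. , 329.6]), 0.61)]
idler_mid top [(array([253.1, 212.7]), 0.62), (array([136.4, 233.5]), 0.58), (array([218.8, 235.7]), 0.48)]
    [505.7 253.4  24. ] 6.2
    [418.7 318.3   3.3] 1.9
sleeve_mid side [(array([250.8, 334.7]), 0.72)]
sleeve_mid top []
weight side [(array([256.1, 251.2]), 0.84)]
weight top [(array([179.3, 237.2]), 0.45)]
    [610.3 248.3  15.3] 8.0
tape side [(array([258.9, 210. ]), 0.83), (array([175.1, 303.5]), 0.7)]
tape top [(array([154. , 244.2]), 0.7)]
pen side [(array([363.8, 332.8]), 0.62)]
pen top [(array([254.8, 144.9]), 0.73)]
fixture side [(array([173.9, 303.4]), 0.67)]
fixture top [(array([208.1, 371.3]), 0.68)]
    [ 529.7 -109.    -2. ] 1.8
```

View pics/top0.png

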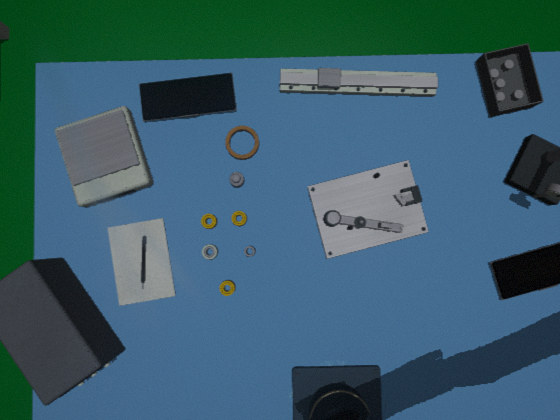

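View pics/side0.png

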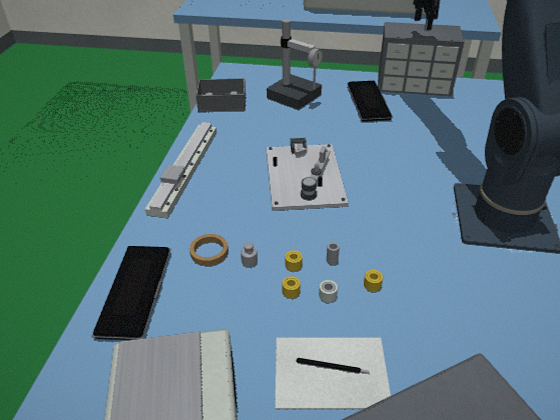

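The top view shows the white idler at about (row 252, col 210), the slim sleeve at (251, 250), the weight at (179, 237), and yellow look-alikes around them. The fixture hub is at (218, 332) and the pin at (222, 361). In the side view the idler is at (291, 328), the hub at about (188, 309), and the paddle near (155, 323). Next I'll zoom in.

Run:
```python
from h import *
np.set_printoptions(precision=1,suppress=True)
t=r.grab_frame("top");s=r.grab_frame("side")
def crop(f,r0,c0,h,w,k): return cv2.resize(f["pixels"][r0:r0+h,c0:c0+w],None,fx=k,fy=k,interpolation=cv2.INTER_CUBIC)[:,:,::-1]
a=crop(t,155,300,110,140,5); cv2.imwrite("pics/tz.png",a)
b=crop(s,130,260,85,95,6); c=crop(s,270,310,40,36,6)
c=np.vstack([c,np.zeros((b.shape[0]-c.shape[0],c.shape[1],3),np.uint8)])
cv2.imwrite("pics/sz.png",np.hstack([b,c]))
print(tri(s,(291.5,328.5),t,(252.5,210)), atz(t,(252.5,210),15),atz(s,(291.5,328.5),15))
for n,f in(("t",t),("s",s)):
    H=cv2.cvtColor(f["pixels"],cv2.COLOR_RGB2HSV)
    y0,x0=(252,210) if n=="t" else (291,328)
    w=14; sub=f["pixels"][y0-w:y0+w,x0-w:x0+w].astype(int)
    m=((sub[:,:,2]-sub[:,:,0])<25).astype(np.uint8)  # not blue
    k,l,st,ce=cv2.connectedComponentsWithStats(m)
    i=1+np.argmax(st[1:,4]); print(n,st[i],ce[i][::-1]+[y0-w,x0-w], st[i][:2]+[x0-w,y0-w])
```

```text
(array([420.8, 324.2,  11.5]), np.float64(1.4649406172861603)) [421.6 323.7  15. ] [420.  327.2  15. ]
t [  6   7  16  15 149] [251.5 209.4] [202 245]
s [  5   3  19  23 350] [290.8 327.9] [319 280]
```

View pics/tz.png

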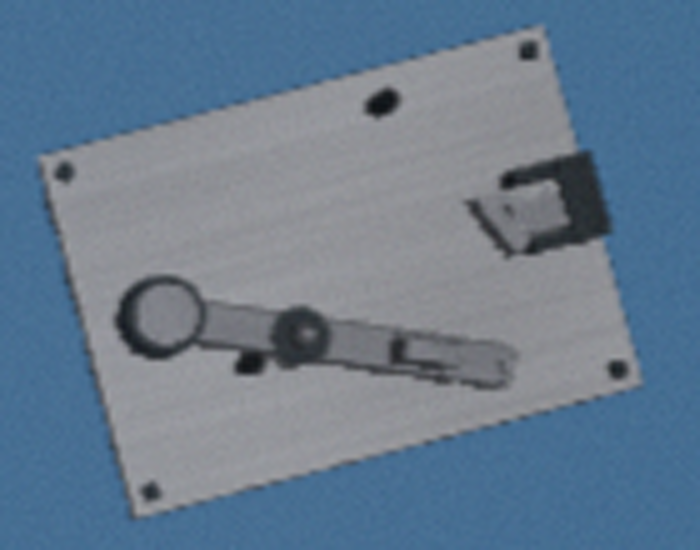

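View pics/sz.png

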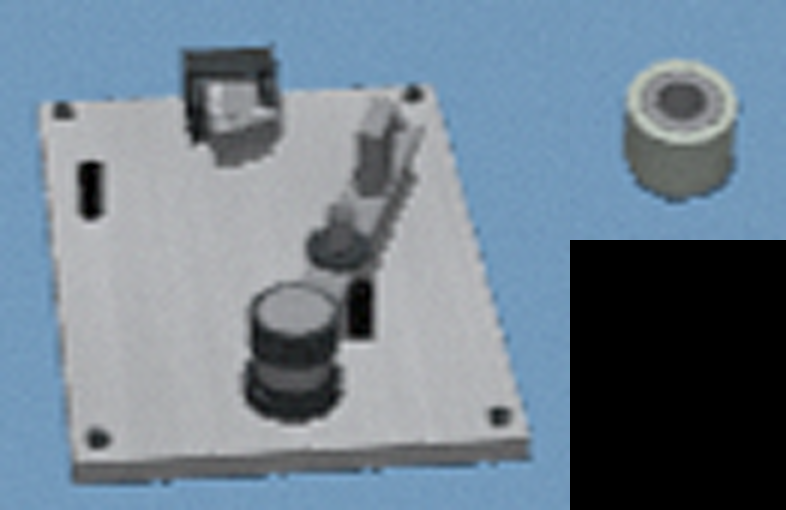

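The zooms show the arm forward, with the hub, pin and paddle in line and the pin tip at top crop (332, 306) and side crop (205, 343). The idler stands upright, with its top ring at about (286, 328) in the side view.

Run:
```python
from h import *
from scipy.optimize import least_squares
np.set_printoptions(precision=1,suppress=True)
t=r.grab_frame("top");s=r.grab_frame("side")
T=lambda y,x:(155+(y+.5)/5-.5,300+(x+.5)/5-.5)
S=lambda y,x:(130+(y+.5)/6-.5,260+(x+.5)/6-.5)
hub=tri(s,S(310,295),t,T(315,167)); pin=tri(s,S(205,343),t,T(331,307)); print("hubtop",hub,"pintip",pin)
print("idler top",tri(s,(286.2,328.2),t,(251.7,209.6)),atz(s,(286.2,328.2),30),atz(t,(251.7,209.6),30))
# fit of fixture pose, arm angle (per-camera offset small)
tc=[T(157,38),T(28,545),T(382,640),T(517,135)]; sc=[S(462,73),S(103,40),S(88,430),S(440,528)]
cor=[(100,140,14),(100,-140,14),(-100,-140,14),(-100,140,14)]
def W(p,q): 
    c,n=np.cos(p[2]),np.sin(p[2]); return np.array([p[0]+c*q[0]-n*q[1],p[1]+n*q[0]+c*q[1],q[2]])
def arm(p,L,z): return W(p,(L*np.sin(p[3]),100-L*np.cos(p[3]),z))
def res(p):
    o=[]
    for f,cs in((t,tc),(s,sc)):
        for q,c in zip(cor,cs): o.append(np.subtract(px(f,W(p,q)),c))
    o+=[np.subtract(px(f,arm(p,L,z)),c) for f,L,z,c in((t,0,60,T(315,167)),(s,0,60,S(310,295)),(t,72,68,T(331,307)),(s,72,68,S(205,343)))]
    return np.ravel(o)
q=least_squares(res,[530,-109,.2,-.4]).x
print(np.round(q,3)); print(res(q).reshape(-1,2))
print("pin",arm(q,72,44),"piv",arm(q,0,14),"paddle",arm(q,135,57),"dir",np.arctan2(*(arm(q,135,0)-arm(q,0,0))[1::-1]))
for th in np.array([0,.6,.66,.7]):
    p=q.copy();p[3]+=th; print(th,arm(p,135,57),arm(p,72,57))
st=r.state();print(R.from_quat(st["eef_rot"]).as_matrix(),st["clock"])
```

```text
hubtop (array([503.5,   0.7,  57.7]), np.float64(2.3844189383268346)) pintip (array([491.9, -69.7,  65.2]), np.float64(5.537937162768197))
idler top (array([422.8, 322.9,  27.1]), np.float64(2.314530870959964)) [421.6 325.4  30. ] [424.1 322.5  30. ]
[527.  -95.2   0.2  -0.4]
[[ 0.1 -0.5]
 [-0.4 -0.6]
 [ 1.3  0.6]
 [ 1.1 -0.6]
 [-0.3 -0.8]
 [-0.5 -0.9]
 [-1.1  0.2]
 [-0.7 -0.1]
 [ 0.3 -0.4]
 [-0.4 -0.7]
 [ 1.1 -0.1]
 [-0.8 -1. ]]
pin [491.9 -68.9  44. ] piv [504.    2.1  14. ] paddle [ 481.3 -131.    57. ] dir -1.739951401787182
0.0 [ 481.3 -131.    57. ] [491.9 -68.9  57. ]
0.6 [ 560.4 -120.6   57. ] [534.1 -63.4  57. ]
0.66 [ 567.6 -117.    57. ] [537.9 -61.4  57. ]
0.7 [ 572.3 -114.4   57. ] [540.4 -60.   57. ]
[[ 0.9  0.3 -0. ]
 [ 0.3 -0.9  0. ]
 [ 0.  -0.  -1. ]] 1.3
```

```bash
cat >> h.py <<'E'
def d(target,yaw=None):
    "shift/turn numbers from the measured pose (tool down) to target; yaw = world angle of tool y"
    st=r.state(); M=R.from_quat(st["eef_rot"]).as_matrix(); v=M.T@(np.array(target)-st["position"])/100
    a=np.arctan2(M[1,1],M[0,1]); 
    print("pos",np.round(st["position"],1),"yaw_y",round(a,3),"tilt",np.round(M[:,2],3),"F",np.round(st["force"],1),"t",st["clock"],"grip",st["grip_width"],st["gripper_force"])
    print("shift",np.round(v,3), "turn wz",None if yaw is None else round(-(yaw-a)/np.pi,4));
E
python3 - <<'E'
from h import *
np.set_printoptions(precision=0,suppress=True)
d([213,-640,299],-0.169)
t=r.grab_frame("top");s=r.grab_frame("side")
for n,tp,sp in(("lamp top",(160,548),(25,286)),("lamp head",(190,555),(58,316)),("lampbase",(170,530),(92,293)),("cab",(0,0),(40,420))):
    print(n,*tri(s,sp,t,tp),"z0",atz(s,sp,0),"top z0/200",atz(t,tp,0),atz(t,tp,200))
a=-0.169; ex=np.array([-np.sin(a),np.cos(a)]);ey=np.array([np.cos(a),np.sin(a)])
W=[(213,-640),(280,-520),(350,-420),(420,-320),(470,-210),(500,-100),(510,0),(500,100),(480,200),(423,323)]
np.set_printoptions(precision=2,suppress=True)
for p,q in zip(W,W[1:]):
    v=np.subtract(q,p)/100; print(q,v@ex,v@ey)
E
```

```text
pos [ 214. -640.  209.] yaw_y -1.249 tilt [-0.  0. -1.] F [ 0.  0. -1.] t 1.3 grip 1.0032752836182812 0.0
shift [-0. -0. -1.] turn wz -0.3438
lamp top [ 616. -426.  300.] 22.133917379798397 z0 [  746. -1212.     0.] top z0/200 [ 650. -590.    0.] [ 620. -481.  200.]
lamp head [ 548. -513.  166.] 11.423483734424325 z0 [ 575. -882.    0.] top z0/200 [ 568. -604.    0.] [ 550. -493.  200.]
lampbase [ 618. -523.   33.] 2.0844263270369345 z0 [ 626. -586.   -0.] top z0/200 [ 624. -540.    0.] [ 597. -439.  200.]
cab [532. 483. 728.] 413.07433033398524 z0 [  156. -1127.     0.] top z0/200 [1129.  897.    0.] [1026.  781.  200.]
(280, -520) 1.2955959232407386 0.45861879996569943
(350, -420) 1.1034911323493164 0.5218307396334786
(420, -320) 1.1034911323493164 0.5218307396334786
(470, -210) 1.1684271420184886 0.3078603803585427
(500, -100) 1.134787806043852 0.11070968907092504
(510, 0) 1.0025731244254066 -0.06962133422937428
(500, 100) 0.9689337884507699 -0.2667720255169919
(480, 200) 0.9521141204634516 -0.36534737116080074
(423, 323) 1.116604643891134 -0.7687613864137254
```

>>> drive_tool --pt "0 0 -0.5 0 0 -0.05 60" --pt "0 0 -0.9 0 0 -0.1 60" --pt "0 0 -0.9 0 0 -0.16 60" --pt "0 0 -0.9 0 0 -0.21 60" --pt "0 0 -0.9 0 0 -0.27 60" --pt "0 0 -0.9 0 0 -0.32 60" --pt "0 0 -0.9 0 0 -0.344 60" --pt "0 0 -0.9 0 0 -0.344 60"

```text
clock: 2.4
position: [213.3, -640.4, 299.4]
eef_rot: [0.764, 0.645, 0.0, -0.0]
force: [0.5, -0.7, 1.0]
grip_width: 0.703
gripper_force: 0.0
```

>>> drive_tool --pt "0.5 0.2 0 0 0 0 60" --pt "1 0.4 0 0 0 0 60" --pt "1 0.4 0 0 0 0 60"

```text
clock: 2.78
position: [273.3, -544.9, 300.4]
eef_rot: [0.763, 0.647, 0.001, 0.0]
force: [0.2, -0.3, 0.8]
grip_width: 0.697
gripper_force: 0.0
```

>>> drive_tool --pt "0.5 0.22 0 0 0 0 60" --pt "1 0.45 0 0 0 0 60" --pt "1 0.45 0 0 0 0 60"

```text
clock: 3.15
position: [333.8, -454.3, 300.1]
eef_rot: [0.763, 0.647, 0.001, 0.0]
force: [0.4, -0.4, 0.8]
grip_width: 0.702
gripper_force: 0.0
```

>>> drive_tool --pt "0.5 0.22 0 0 0 0 60" --pt "1 0.45 0 0 0 0 60" --pt "1 0.45 0 0 0 0 60"

```text
clock: 3.52
position: [394.3, -363.8, 299.9]
eef_rot: [0.763, 0.647, 0.001, 0.0]
force: [-0.3, -0.6, -0.4]
grip_width: 0.705
gripper_force: 0.0
```

>>> drive_tool --pt "0.5 0.17 0 0 0 0 60" --pt "1 0.35 0 0 0 0 60" --pt "1 0.35 0 0 0 0 60"

```text
clock: 3.9
position: [444.9, -271.6, 299.7]
eef_rot: [0.763, 0.647, 0.001, 0.0]
force: [0.1, -1.6, -0.4]
grip_width: 0.706
gripper_force: 0.0
```

>>> drive_tool --pt "0.5 0.1 0 0 0 0 60" --pt "1 0.2 0 0 0 0 60" --pt "1 0.2 0 0 0 0 60"

```text
clock: 4.28
position: [480.7, -176.8, 299.6]
eef_rot: [0.763, 0.646, 0.001, 0.0]
force: [0.2, -0.1, -0.5]
grip_width: 0.703
gripper_force: 0.0
```

>>> drive_tool --pt "0.5 0 0 0 0 0 60" --pt "1 0 0 0 0 0 60" --pt "1 0 0 0 0 0 60"

```text
clock: 4.65
position: [497.0, -78.6, 299.6]
eef_rot: [0.763, 0.646, 0.0, -0.0]
force: [-0.8, -1.5, -0.2]
grip_width: 0.704
gripper_force: 0.0
```

>>> drive_tool --pt "0.5 -0.1 0 0 0 0 60" --pt "1 -0.2 0 0 0 0 60" --pt "1 -0.2 0 0 0 0 60"

```text
clock: 5.03
position: [493.7, 23.2, 299.6]
eef_rot: [0.763, 0.646, 0.0, -0.0]
force: [0.7, -0.5, 0.3]
grip_width: 0.704
gripper_force: 0.0
```

>>> drive_tool --pt "0.5 -0.15 0 0 0 0 60" --pt "1 -0.3 0 0 0 0 60" --pt "1 -0.3 0 0 0 0 60"

```text
clock: 5.4
position: [480.9, 126.8, 299.5]
eef_rot: [0.763, 0.646, 0.0, -0.0]
force: [0.0, -0.2, -0.7]
grip_width: 0.701
gripper_force: 0.0
```

>>> drive_tool --pt "0.5 -0.2 0 0 0 0 60" --pt "1 -0.4 0 0 0 0 60" --pt "1 -0.4 0 0 0 0 60"

```text
clock: 5.78
position: [458.2, 232.2, 299.4]
eef_rot: [0.763, 0.646, 0.0, -0.0]
force: [0.6, -0.3, 0.2]
grip_width: 0.704
gripper_force: 0.0
```

```bash
python3 -c "
from h import *
d([423,323.5,100],-0.169)"
```

```text
pos [458.2 232.2 299.4] yaw_y -0.166 tilt [-0.     0.001 -1.   ] F [ 0.6 -0.3  0.2] t 5.775 grip 0.7044286623034925 0.0
shift [ 0.841 -0.497  1.995] turn wz 0.0011
```

>>> drive_tool --pt "0.4 -0.25 0.2 0 0 0 60" --pt "0.84 -0.5 0.5 0 0 0 60" --pt "0.84 -0.5 1 0 0 0 60" --pt "0.84 -0.5 1 0 0 0 60"

```text
clock: 6.28
position: [423.3, 317.7, 196.5]
eef_rot: [0.765, 0.644, -0.004, 0.001]
force: [-0.4, 0.3, 0.9]
grip_width: 0.701
gripper_force: 0.0
```

>>> drive_tool --pt "0 0 0.5 0 0 0 60" --pt "0 0 0.95 0 0 0 60" --pt "0 0 0.95 0 0 0 60" --pt "0 0 0.95 0 0 0 60"

```text
clock: 6.78
position: [424.7, 322.1, 106.7]
eef_rot: [0.765, 0.644, 0.001, 0.0]
force: [-1.1, -0.1, 0.3]
grip_width: 0.701
gripper_force: 0.0
```

Run:
```python
from h import *
d([423,323.5,4],-0.169)
t=r.grab_frame("top");s=r.grab_frame("side")
def crop(f,r0,c0,h,w,k): return cv2.resize(f["pixels"][r0:r0+h,c0:c0+w],None,fx=k,fy=k,interpolation=cv2.INTER_CUBIC)[:,:,::-1]
a=crop(t,200,160,100,100,4);b=crop(s,210,280,100,100,4)
cv2.imwrite("pics/g1.png",np.hstack([a,b]))
p=r.state()["position"];print("tip px",px(t,p),px(s,p))
```

```text
pos [424.7 322.1 106.7] yaw_y -0.17 tilt [ 0.002  0.001 -1.   ] F [-1.1 -0.1  0.3] t 6.775 grip 0.7005071527569312 0.0
shift [ 0.009 -0.022  1.027] turn wz -0.0004
tip px (np.float64(252.3177964531192), np.float64(204.84862249477118)) (np.float64(260.2331831686475), np.float64(328.9807684018914))
```

View pics/g1.png

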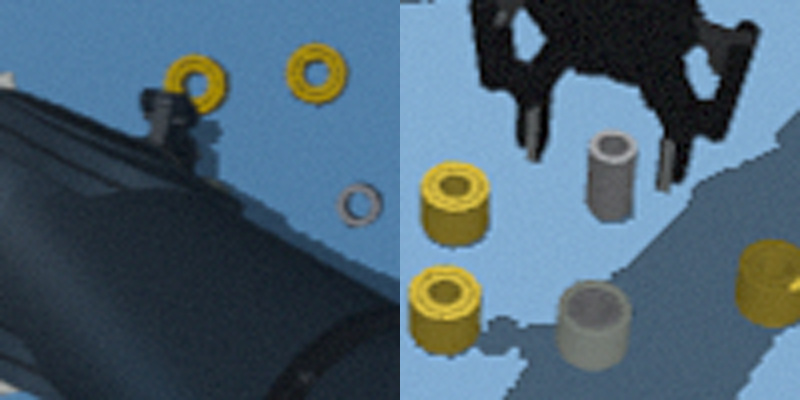

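The fingers straddle the white idler, which sits at side crop (325, 594) with the fingers at columns 533 and 670. They are clear of the sleeve and the yellow parts, so I'll descend and grip.

>>> drive_tool --pt "0.01 -0.02 0.5 0 0 0 60" --pt "0.01 -0.02 0.8 0 0 0 60" --pt "0.01 -0.02 1 0 0 0 60" --pt "0.01 -0.02 1 0 0 0 60" --pt "0.01 -0.02 1 0 0 0 60" --pt "0.01 -0.02 1 0 0 0 60"

```text
clock: 7.62
position: [421.7, 324.0, 5.7]
eef_rot: [0.764, 0.645, 0.001, 0.0]
force: [-0.3, 0.2, 0.7]
grip_width: 0.706
gripper_force: 0.0
```

>>> drive_tool --pt "0 0 0 0 0 0 30" --pt "0 0 0 0 0 0 30" --pt "0 0 0 0 0 0 30" --pt "0 0 0 0 0 0 30" --pt "0 0 0 0 0 0 30" --pt "0 0 0 0 0 0 30" --squeeze 40

```text
clock: 8.38
position: [421.4, 323.8, 5.6]
eef_rot: [0.764, 0.645, 0.001, 0.0]
force: [-1.3, -2.8, 12.7]
grip_width: 0.419
gripper_force: 38.6
```

>>> drive_tool --pt "0 0 -0.2 0 0 0 30" --pt "0 0 -0.5 0 0 0 30" --pt "0 0 -0.95 0 0 0 30" --pt "0 0 -0.95 0 0 0 30" --pt "0 0 -0.95 0 0 0 30"

```text
clock: 9.0
position: [420.9, 323.0, 99.2]
eef_rot: [0.764, 0.645, -0.0, 0.0]
force: [0.0, 0.6, -1.7]
grip_width: 0.414
gripper_force: 40.0
```

Run:
```python
from h import *
d([480,200,199],-0.169)
s=r.grab_frame("side")
a=cv2.resize(s["pixels"][190:310,270:390],None,fx=5,fy=5,interpolation=cv2.INTER_CUBIC)[:,:,::-1]
cv2.imwrite("pics/g2.png",np.clip(a.astype(int)*2,0,255).astype(np.uint8))
p=np.array(r.state()["position"]);M=R.from_quat(r.state()["eef_rot"]).as_matrix()
for q in([0,0,0],[0,0,-19]): y,x=px(s,p+M@q);print((y-190)*5,(x-270)*5)
```

```text
pos [420.9 323.   99.2] yaw_y -0.169 tilt [ 0. -0. -1.] F [ 0.   0.6 -1.7] t 9.0 grip 0.4139225031384114 40.031018648296595
shift [-1.114  0.79  -0.998] turn wz 0.0001
366.1845530146161 302.93993714500743
333.93938002684223 305.5061265439201
```

View pics/g2.png

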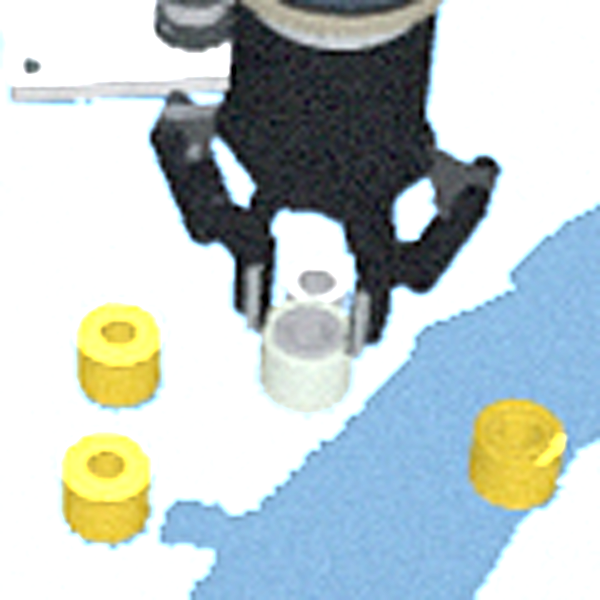

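Run:
```python
from h import *
s=r.grab_frame("side")
np.set_printoptions(precision=1,suppress=True)
C=lambda y,x:(190+(y+.5)/5-.5,270+(x+.5)/5-.5)
print(atz(s,C(330,307.5),123.6))
a=np.linspace(0,2*np.pi,60)
for dy in(-5,0,5,10,15):
  for z in (93.6,90):
    c=np.array([421,323.+dy,z])
    ci=lambda h:np.array([px(s,c+[20*np.cos(u),20*np.sin(u),h]) for u in a])
    f=lambda q:((q-[190,270])*5)
    T,B=f(ci(30)),f(ci(0)); print(dy,z,"top rows",T[:,0].min(),T[:,0].max(),"cols",T[:,1].min(),T[:,1].max(),"bottom",B[:,0].max())
```

```text
[420.7 325.3 123.6]
-5 93.6 top rows 280.422409694881 350.7859800821612 cols 257.0296387503643 355.6248790392317 bottom 401.834533463653
-5 90 top rows 286.6268630838303 357.01417672803245 cols 256.6400404267654 355.0127235714291 bottom 407.83249856691015
0 93.6 top rows 288.90196288176855 359.77816747156595 cols 255.82484391214223 354.776327524869 bottom 410.8429219812504
0 90 top rows 295.1097554244951 366.00871759342937 cols 255.43654713658952 354.1638641951127 bottom 416.84232875352905
5 93.6 top rows 297.4424755911282 368.8369363617804 cols 254.6112660828254 353.9215766062941 bottom 419.91675706251556
5 90 top rows 303.6534953594668 375.06970449837155 cols 254.22430017414285 353.30881721318775 bottom 425.9174685324115
10 93.6 top rows 306.04460755152286 377.96302899201635 cols 253.38880886864786 353.0605580963939 bottom 429.0567545183521
10 90 top rows 312.2587399328461 384.1978764652188 cols 253.00320368537626 352.44751472303875 bottom 435.058630601481
15 93.6 top rows 314.7090280457809 387.157198675109 cols 252.15737446009626 352.1932028043895 bottom 438.2636406366109
15 90 top rows 320.92615568276005 393.3939835164614 cols 251.77316041162527 351.57988782485376 bottom 444.2665380663769
```

>>> drive_tool --pt "-0.2 0.1 -0.3 0 0 0 30" --pt "-0.6 0.2 -0.4 0 0 0 30" --pt "-0.94 0.34 -0.4 0 0 0 30"

```text
clock: 9.48
position: [438.4, 224.0, 139.1]
eef_rot: [0.764, 0.645, -0.0, -0.0]
force: [1.0, -0.2, -0.3]
grip_width: 0.41
gripper_force: 40.2
```

>>> drive_tool --pt "-0.5 0.17 0 0 0 0 30" --pt "-0.94 0.34 0 0 0 0 30"

```text
clock: 9.72
position: [455.9, 124.9, 138.4]
eef_rot: [0.764, 0.645, -0.001, -0.0]
force: [0.7, 0.6, -0.2]
grip_width: 0.416
gripper_force: 40.2
```

>>> drive_tool --pt "-0.5 0.17 0 0 0 0 30" --pt "-0.94 0.34 0 0 0 0 30"

```text
clock: 9.98
position: [473.7, 26.4, 138.4]
eef_rot: [0.764, 0.645, -0.001, -0.001]
force: [0.6, 0.7, -1.3]
grip_width: 0.412
gripper_force: 40.2
```

>>> drive_tool --pt "-0.4 0.17 0 0 0 0 30" --pt "-0.8 0.34 0 0 0 0 30" --pt "-0.94 0.34 0 0 0 0 30" --pt "-0.94 0.34 0 0 0 0 30" --pt "-0.94 0.34 0 0 0 0 30"

```text
clock: 10.6
position: [491.7, -68.3, 139.2]
eef_rot: [0.763, 0.646, 0.0, -0.0]
force: [0.2, 0.3, -0.7]
grip_width: 0.411
gripper_force: 40.2
```

```bash
python3 -c "
from h import *
d([491.9,-68.7,85],-0.169)"
```

```text
pos [491.7 -68.3 139.2] yaw_y -0.166 tilt [-0.     0.001 -1.   ] F [ 0.2  0.3 -0.7] t 10.6 grip 0.4111787299261851 40.20460870116949
shift [-0.004  0.002  0.542] turn wz 0.0008
```

>>> drive_tool --pt "0 0 0.2 0 0 0 30" --pt "0 0 0.45 0 0 0 30" --pt "0 0 0.58 0 0 0 30" --pt "0 0 0.58 0 0 0 30" --pt "0 0 0.58 0 0 0 30"

```text
clock: 11.22
position: [492.5, -69.5, 82.0]
eef_rot: [0.764, 0.645, 0.0, 0.0]
force: [-0.1, -0.4, -1.0]
grip_width: 0.415
gripper_force: 40.2
```

Run:
```python
from h import *
d([491.9,-68.7,49],-0.169)
s=r.grab_frame("side");t=r.grab_frame("top")
f=lambda s,r0,c0:np.clip(1.4*cv2.resize(s["pixels"][r0:r0+80,c0:c0+80],None,fx=5,fy=5,interpolation=cv2.INTER_CUBIC)[:,:,::-1].astype(float),0,255).astype(np.uint8)
cv2.imwrite("pics/p1.png",np.hstack([f(s,130,270),f(t,185,320)]))
p=np.array(r.state()["position"])
def E(c,rad,h):
    a=np.linspace(0,2*np.pi,90); q=(np.array([px(s,np.array(c)+[rad*np.cos(u),rad*np.sin(u),h]) for u in a])-[130,270])*5; return np.round([q[:,0].min(),q[:,0].max(),q[:,1].min(),q[:,1].max()])
c=[p[0],p[1]-.9,p[2]-5.6]
print("idler top 18/20",E(c,18,30),E(c,20,30),"bot",E(c,18,0)); print("pin base",E([491.9,-69.2,44],6,0),"shoulder",E([491.9,-69.2,44],15,0),"tip",E([491.9,-69.2,68],3,0))
```

```text
pos [492.5 -69.5  82. ] yaw_y -0.168 tilt [ 0.001  0.    -1.   ] F [-0.1 -0.4 -1. ] t 11.225 grip 0.41541400583565025 40.20525271072984
shift [ 0.007 -0.007  0.33 ] turn wz 0.0004
idler top 18/20 [ 84. 123. 196. 265.] [ 82. 125. 193. 268.] bot [131. 169. 195. 262.]
pin base [194. 207. 216. 238.] shoulder [185. 217. 199. 255.] tip [161. 168. 223. 234.]
```

View pics/p1.png

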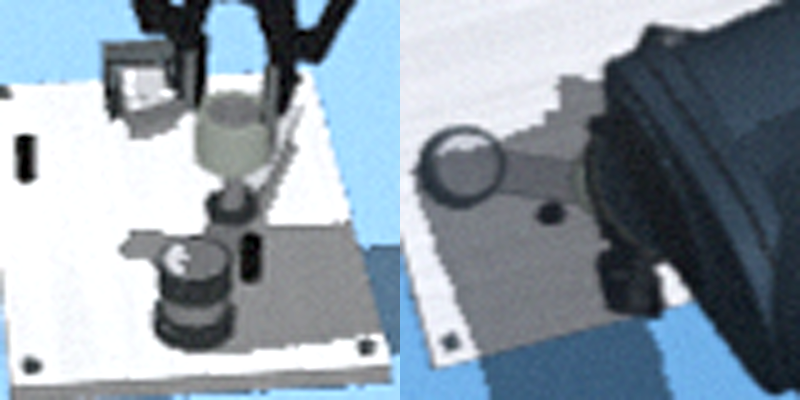

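Run:
```python
from h import *
s=r.grab_frame("side");I=s["pixels"].astype(int)
np.set_printoptions(linewidth=250)
g=I.sum(2)//3; y=I[:,:,1]-I[:,:,2]
print("cols",list(range(305,330)))
for R0 in(152,156,160,163,166,168,169,170,171,172,173,174,175):print(R0,g[R0,305:330])
for R0 in(152,156,160):print(R0,"g-b",y[R0,305:330])
for c in(314,316,318):print("col",c,"rows144-176",g[144:177,c]); 
print("g-b 316",y[144:177,316])
for z,n in((44,"base"),(62,"pin62")):
  for rr in(6,15): print(n,rr,[np.round(px(s,np.array([491.9,-69.2,z])+q),1) for q in([rr,0,0],[-rr,0,0],[0,rr,0],[0,-rr,0])])
p=np.array(r.state()["position"])+[0,-.9,-5.6]
for z in(0,30): print("idler",z,[np.round(px(s,p+[0,0,z]+q),1) for q in(np.array([20,0,0]),[-20,0,0],[0,20,0],[0,-20,0])])
```

```text
cols [305, 306, 307, 308, 309, 310, 311, 312, 313, 314, 315, 316, 317, 318, 319, 320, 321, 322, 323, 324, 325, 326, 327, 328, 329]
152 [ 82  95 139 143  93 102  89  83  76  80  88  86  87  82  77  77  80  61  72  70  30  46 114 156 142]
156 [183 182 183 160  97  91 101 104 108 109 112 113 113 112 110 107 102 101  85  65 111 156 125 133 191]
160 [182 183 182 165 101  93 100 105 106 111 107 111 110 107 108 106 104  99  89  92 103  90  94 103 147]
163 [183 181 180 187 173 132 106 106 104 107 109 107 109 106 107 101 107 136 157 123  83  94 137 191 184]
166 [184 185 186 182 183 181 180 182 176 135  80  88  85  99 131 146 150 134  98  92 101 145 184 185 184]
168 [183 182 184 184 183 183 156 100  86  54  83  87  85  73  52  70  81  82  90  95 137 184 182 182 185]
169 [186 185 183 184 186 174 113  23  40  68  85  85  85  69  36  45  61  86  99 104 146 187 184 179 182]
170 [186 186 182 181 187 156  53  28  40  67  86  86  88  68  37  38  59  93  96 138 190 185 181 180 182]
171 [186 183 188 186 189 162  60  36  33  61  83  88  79  55  36  37  54  91 103 144 187 186 181 180 183]
172 [187 188 18
[... 1174 characters left out ...]
  -3   4   7   6   3   6   4   4   5   5   6  -1  -5  -4  -2  -1  -4   0  -1  -3  -5  -2  -3]
base 6 [array([170. , 313.2]), array([170.3, 317.6]), array([171.4, 315.2]), array([168.9, 315.6])]
base 15 [array([169.7, 309.9]), array([170.6, 320.9]), array([173.4, 314.8]), array([166.9, 316. ])]
pin62 6 [array([164.6, 313.4]), array([164.9, 317.9]), array([166. , 315.4]), array([163.5, 315.9])]
pin62 15 [array([164.3, 310.1]), array([165.2, 321.2]), array([168. , 315.1]), array([161.6, 316.2])]
idler 0 [array([159.3, 308.3]), array([160.6, 323.2]), array([164.3, 314.9]), array([155.8, 316.5])]
idler 30 [array([150. , 308.6]), array([151.3, 323.7]), array([154.9, 315.3]), array([146.5, 316.9])]
```

The numbers show the idler centred on the pin to about 1 mm: idler column 315.9 against pin column 316.0, and the rows agree. I'll trim x by about −1.7 mm and lower.

>>> drive_tool --pt "0.004 -0.017 0 0 0 0 30" --pt "0.004 -0.017 0.06 0 0 0 30" --pt "0.004 -0.017 0.12 0 0 0 30" --pt "0.004 -0.017 0.18 0 0 0 30" --pt "0.004 -0.017 0.2 0 0 0 30" --pt "0.004 -0.017 0.2 0 0 0 30"

```text
clock: 12.12
position: [490.2, -69.2, 61.2]
eef_rot: [0.764, 0.645, -0.0, -0.0]
force: [-0.7, -0.8, -1.2]
grip_width: 0.41
gripper_force: 40.2
```

>>> drive_tool --pt "0 0 0.04 0 0 0 30" --pt "0 0 0.08 0 0 0 30" --pt "0 0 0.105 0 0 0 30" --pt "0 0 0.105 0 0 0 30" --pt "0 0 0.105 0 0 0 30"

```text
clock: 12.75
position: [490.4, -69.2, 50.9]
eef_rot: [0.764, 0.645, 0.0, -0.0]
force: [0.0, -0.2, -0.2]
grip_width: 0.412
gripper_force: 40.2
```

>>> drive_tool --pt "0 0 0 0 0 0 44" --pt "0 0 0 0 0 0 50" --pt "0 0 0 0 0 0 60" --pt "0 0 0 0 0 0 60" --pt "0 0 0 0 0 0 60" --pt "0 0 0 0 0 0 60"

```text
clock: 13.5
position: [490.4, -69.3, 50.9]
eef_rot: [0.764, 0.645, 0.0, -0.0]
force: [0.4, 0.1, -0.6]
grip_width: 0.706
gripper_force: 0.0
```

>>> drive_tool --pt "0 0 -0.2 0 0 0 60" --pt "0 0 -0.5 0 0 0 60" --pt "0 0 -0.8 0 0 0 60" --pt "0 0 -0.8 0 0 0 60" --pt "0 0 -0.8 0 0 0 60"

```text
clock: 14.12
position: [490.0, -69.5, 130.5]
eef_rot: [0.764, 0.645, -0.0, -0.0]
force: [-1.1, 0.0, -0.6]
grip_width: 0.703
gripper_force: 0.0
```

Run:
```python
from h import *
d([481.3,-131,130],-0.169)
s=r.grab_frame("side")
a=np.clip(1.4*cv2.resize(s["pixels"][120:220,260:360],None,fx=6,fy=6,interpolation=cv2.INTER_CUBIC)[:,:,::-1].astype(float),0,255).astype(np.uint8)
cv2.imwrite("pics/p2.png",a)
for z in(0,30): print("idler seated",z,[np.round((np.array(px(s,np.array([491.,-69.2,44+z])+q))-[120,260])*6) for q in(np.array([20,0,0]),[-20,0,0],[0,20,0],[0,-20,0])])
```

```text
pos [490.  -69.5 130.5] yaw_y -0.168 tilt [-0. -0. -1.] F [-1.1  0.  -0.6] t 14.125 grip 0.7032567215839017 0.0
shift [-0.621  0.018  0.005] turn wz 0.0002
idler seated 0 [array([297., 291.]), array([305., 378.]), array([327., 330.]), array([276., 339.])]
idler seated 30 [array([243., 292.]), array([251., 382.]), array([273., 332.]), array([221., 342.])]
```

View pics/p2.png

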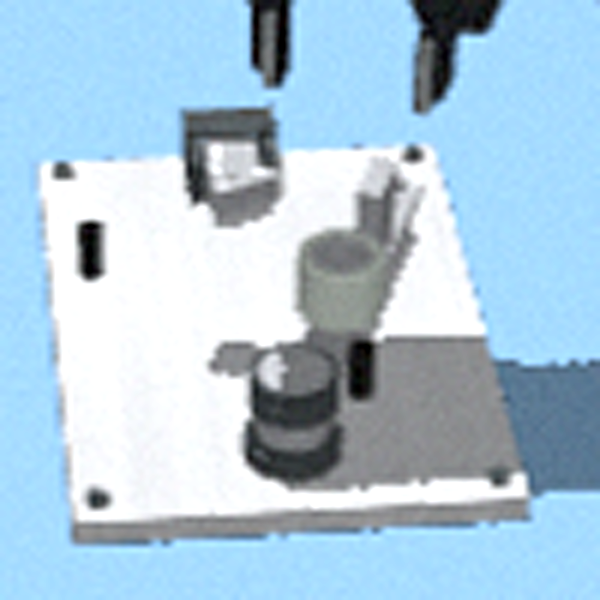

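The idler sits down on the shoulder: its bottom edge is at crop row ~333 and its top centre at ~250, against predicted 327 and 247. The arm is still forward. Next I'll pinch the paddle.

>>> drive_tool --pt "-0.3 0 0 0 0 0 40" --pt "-0.62 0.01 0 0 0 0 40" --pt "-0.62 0.01 0.3 0 0 0 40" --pt "-0.62 0.01 0.5 0 0 0 40" --pt "-0.62 0.01 0.5 0 0 0 40"

```text
clock: 14.8
position: [479.4, -130.2, 79.0]
eef_rot: [0.764, 0.645, -0.001, -0.002]
force: [-0.3, 0.0, 0.5]
grip_width: 0.47
gripper_force: 0.0
```

Run:
```python
from h import *
d([481.3,-131,47],-0.169)
s=r.grab_frame("side")
a=np.clip(1.4*cv2.resize(s["pixels"][110:190,280:360],None,fx=7,fy=7,interpolation=cv2.INTER_CUBIC)[:,:,::-1].astype(float),0,255).astype(np.uint8)
cv2.imwrite("pics/p3.png",a)
```

```text
pos [ 479.4 -130.2   79. ] yaw_y -0.168 tilt [-0.004  0.001 -1.   ] F [-0.3  0.   0.5] t 14.8 grip 0.4704570044971899 0.0
shift [-0.005  0.021  0.32 ] turn wz 0.0004
```

View pics/p3.png

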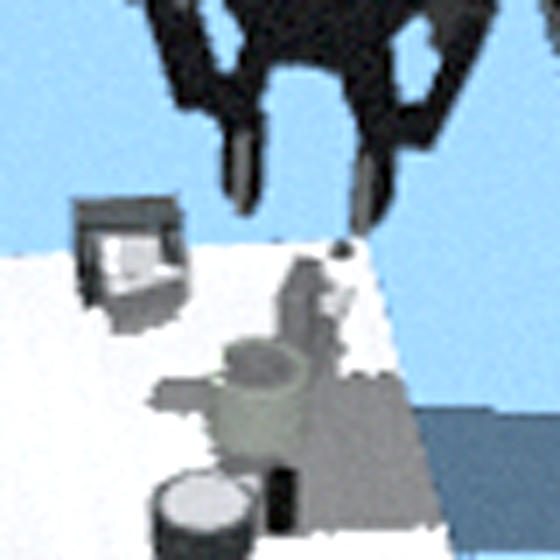

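The fingers, at crop columns 240 and 370, straddle the paddle, centred at about 303. I'll descend and pinch.

>>> drive_tool --pt "0 0.01 0.15 0 0 0 40" --pt "0 0.01 0.31 0 0 0 40" --pt "0 0.01 0.31 0 0 0 40" --pt "0 0.01 0.31 0 0 0 40"

```text
clock: 15.35
position: [482.0, -130.6, 49.9]
eef_rot: [0.764, 0.645, -0.0, -0.0]
force: [0.7, -0.5, -1.1]
grip_width: 0.468
gripper_force: 0.0
```

>>> drive_tool --pt "0 0 0 0 0 0 20" --pt "0 0 0 0 0 0 12" --pt "0 0 0 0 0 0 4" --pt "0 0 0 0 0 0 4" --pt "0 0 0 0 0 0 4" --pt "0 0 0 0 0 0 4" --pt "0 0 0 0 0 0 4" --squeeze 40

```text
clock: 16.23
position: [481.3, -130.7, 50.2]
eef_rot: [0.764, 0.645, -0.0, -0.0]
force: [-3.9, 1.2, 5.5]
grip_width: 0.111
gripper_force: 39.1
```

>>> drive_tool --pt "0.002 0.074 0 0 0 -0.0175 4" --pt "0.008 0.148 0 0 0 -0.035 4" --pt "0.018 0.222 0 0 0 -0.0525 4" --pt "0.033 0.295 0 0 0 -0.07 4" --pt "0.051 0.367 0 0 0 -0.0875 4" --pt "0.073 0.437 0 0 0 -0.105 4" --pt "0.099 0.507 0 0 0 -0.1225 4" --pt "0.129 0.575 0 0 0 -0.14 4" --pt "0.162 0.641 0 0 0 -0.1575 4" --pt "0.199 0.706 0 0 0 -0.175 4" --pt "0.236 0.762 0 0 0 -0.191 4" --pt "0.275 0.817 0 0 0 -0.207 4" --pt "0.291 0.838 0 0 0 -0.213 4" --pt "0.291 0.838 0 0 0 -0.213 4" --pt "0.291 0.838 0 0 0 -0.213 4" --pt "0.291 0.838 0 0 0 -0.213 4" --pt "0.291 0.838 0 0 0 -0.213 4"

```text
clock: 18.35
position: [566.9, -116.4, 50.1]
eef_rot: [0.51, 0.86, -0.002, -0.002]
force: [-10.9, 0.1, 11.1]
grip_width: 0.112
gripper_force: 40.1
```

Run:
```python
from h import *
d([568,-117,50],.5)
s=r.grab_frame("side")
a=np.clip(1.4*cv2.resize(s["pixels"][110:210,260:360],None,fx=6,fy=6,interpolation=cv2.INTER_CUBIC)[:,:,::-1].astype(float),0,255).astype(np.uint8)
cv2.imwrite("pics/p4.png",a)
```

```text
pos [ 566.9 -116.4   50.1] yaw_y 0.5 tilt [-0.004 -0.001 -1.   ] F [-10.9   0.1  11.1] t 18.35 grip 0.11209542677057156 40.068079854827374
shift [-0.011  0.007  0.001] turn wz 0.0002
```

View pics/p4.png

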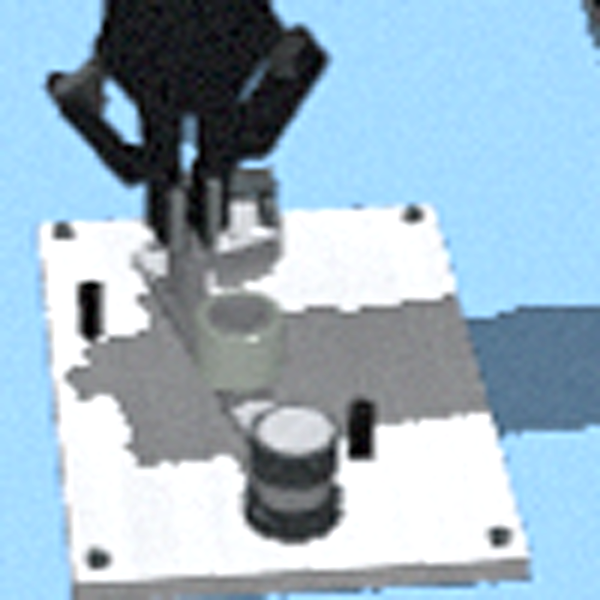

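The arm is back past the pawl: the tip is at crop (260, 150) and the nose at about (275, 245). The idler is on its pin at (340, 240), clear of the fingers. The spring pushes back with about 11 N, so I'm handing in.

```bash
python3 -c "
from h import *
print(r.job_done())"
```

```text
the job is handed in; nothing more can be done
None
```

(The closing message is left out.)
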